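# Pack hexagonal salve jars honeycomb-tight in a tray

### The job

Finish packing the shallow wooden tray: set the two loose hexagonal jars into it beside the two already there, so that all four stand upright and flat on its floor in a close honeycomb of two rows, side faces flush against one another. The jars are glass: set them down rather than dropping them, tip none over, leave the two packed jars where they are and do not disturb the other bottles and jars.

Things in the scene. Friction and masses are not known exactly. Their poses are not given: they have to be found in the camera images.
- loose_1_mid (a point): Amber hexagonal jar to pack, upright on the table, any yaw. 54 mm across flats, 62 across corners; upright side faces 31 mm wide to height 55; shoulder at 58; round black lid of 42 mm diameter to 76. 0.15 to 0.31 kg, loose. Point: jar's centre, 38 mm above its underside; z up; side faces look along its +y and -y and at 60 degree steps from these (corners on +x, -x). All four jars are alike.
- loose_2_mid (a point): The other amber hexagonal jar to pack: same size, point and axes as loose_1_mid. Upright on the table at the start, any yaw; the two loose jars are interchangeable.
- packed_left_mid (a point): Jar already in the tray's far left corner, loose: same size, point and axes as loose_1_mid, turned in line with the tray. A flat face is 0.5 mm from the tray's left (+y) wall, a corner 0.5 mm from the far (+x) wall.
- packed_right_mid (a point): Jar already in the tray, loose, on the -y side of the left one, flat face to flat face (0.5 mm apart), in line with the tray, a corner to the far wall: same size, point and axes as loose_1_mid. It leaves 31 mm to the tray's right (-y) wall.
- tray: Shallow pale wooden tray, dark floor, fixed to the table. Origin: centre of underside; x near to far, y left, z up. Inside 116 (x) by 140 mm (y), floor 6 mm thick, walls 6 mm thick, 18 mm high. Two honeycomb rows of two jars: far row filled, against the left wall; near row half a jar farther right: one place touching both packed jars, one right of it touching that new jar and the right packed jar.
- tray_dir0 (a point): Direction mark at the centre of the tray's inner floor, 6 mm above its underside: its x axis is the tray's x axis turned by 0 degrees about z. A jar is lined up when its own x axis is parallel, either way round, to the x axis of one of the three marks.
- tray_dir60 (a point): Direction mark at the centre of the tray's inner floor, 6 mm above its underside: its x axis is the tray's x axis turned by 60 degrees about z. A jar is lined up when its own x axis is parallel, either way round, to the x axis of one of the three marks.
- tray_dir120 (a point): Direction mark at the centre of the tray's inner floor, 6 mm above its underside: its x axis is the tray's x axis turned by 120 degrees about z. A jar is lined up when its own x axis is parallel, either way round, to the x axis of one of the three marks.
- jar_round: Bystander: small round glass jar, 62 mm diameter, 81 mm high, behind the tray; origin at its underside.
- dropper: Bystander: amber dropper bottle, 39 mm diameter, 128 mm high, behind and right of the tray; origin at its underside.
- small_bottle: Bystander: small round amber bottle with a black cap, 39 mm diameter, 102 mm high, near the table's front edge, right of the loose jars; origin at its underside.
- loose_1: The same jar as loose_1_mid, its origin at the centre of its underside.
- loose_2: The same jar as loose_2_mid, its origin at the centre of its underside.
Things that resemble listed ones, but are neither listed nor needed, are in the scene too. Leave any turquoise look-alike of the part that bears packed_left_mid alone.

How it is judged:
By the outcome, as a careful person would: the job done as asked, in the order asked, and still so for the second after the job is handed in, with the robot touching nothing.
It also fails if it takes over 54 s, if anything falls off the work surface, if the arm or the gripper's body presses on something with over 40 N, if the wrist force passes 120 N, or if a joint passes its speed limit or range.

### The arm

A 6-joint arm with a two-finger parallel gripper is mounted at the origin on a cart in front of the work surface, level with it; the furniture and walls round the work are solid. World frame = base frame: x ahead of the robot, y to its left, z up, the work surface at z = 0. Lengths are in mm, angles in degrees, forces in N, time in s.
With the tool pointing down it reaches from about 325 to 900 mm from the base axis. Payload 6.1 kg.
Tool frame: the origin (TCP) lies where the fingers leave the gripper's body, on its centre line; the fingertips stand 70 mm ahead of it and the grasp point (between the pads) lies 51 mm ahead of it; z points along the fingers, y is the line along which they close (so a half turn about z gives the same grasp; the last joint's range is limited). The gripper opens to 87 mm and grips with 3 to 60 N. Pads are 19 mm wide; open, the fingers measure 117 mm over their backs; the gripper's body (75 mm by 190 mm) begins 51 mm behind the grasp point.
Start: joints at [-81.881, 12.628, 87.462, -0, 79.91, -7.225], TCP at [165.375, -602.717, 292.238] pointing down, gripper open.
Joint ranges: [-170.65, 170.65], [-52.31, 119.04], [5.05, 147.46], [-71.25, 251.25], [11.57, 151.72], [-153.62, 153.62]. Speed limits (degrees/s): [147.25, 147.25, 172.46, 180, 180, 180].

### API

Orientations are given as a 3x3 rotation matrix whose columns are the frame's x, y, z axes.
In Python, from plant import env gives the robot as it stands. The module is installed in compiled form; this text tells all that it offers.
- The arm moves only by the shell command python3 -m handwheel 'ROWS' [FORCE]. ROWS is JSON, one flat list of numbers, 7 for each row, row after row: the finger opening in m, from 0 to 0.087, then the shift along the tool's x, y, z in m, then the turn, a rotation vector about the tool's x, y, z in degrees. A call has 1 to 12 rows; each row is the pose to reach, as a shift and turn from the pose commanded when the call began, along the tool's axes at that moment; what a row does not reach only later rows make up. A row lasts 1/12 s, in which the tool goes at most 41.7 mm and 7.16 degrees, less where a joint would pass 70% of its speed; a pose out of reach is approached as far as the arm can. A call with a gripper value outside its range is refused whole. The fingers move at their own pace and stop on an object; FORCE is the grip in N (left out, the last holds). Time passes only in rows, so rows that repeat a pose let the fingers close. It gives the time, the measured TCP pose, the force, the opening and the grip force at its end, in the units of the state.
- env.state(): the state, without advancing time (a new reading comes with each control period).
- env.camera(name): name is "scene" or "top" or "wrist"; returns (picture, depth): 420x560x3 uint8, red, green, blue; 420x560 float32, mm along the optical axis (not along the pixel's ray), 0 where there is no reading.
- env.camera_model(name): a dict with "fovy" (degrees; the focal length in pixels is half the picture's height over the tangent of half this angle, whatever the lens; pixels are square), "cx", "cy" (the principal point, pixels), "dist" ([k1, k2, p1, p2, k3] as OpenCV has them; the pictures are not rectified), "eye" and "orientation" of the camera in the world. Camera axes: x right, y up, looking along -z (the intrinsics and any distortion apply to the point x, -y, -z); pixel columns grow to the right and rows downward; lengths in mm; the calibration is good to about 2 mm. A picture is of the moment at which its call begins: read the wrist's pose just before it. camera_model takes no time and is no camera call; for the wrist camera it gives the pose at the moment of the call.
- env.job_done(): hands the job in; it is judged then, once.
The state is a dict: "time_s": time; "joints": joint angles; "qvel": joint speeds; "joint_efforts": joint torques, N m; "tcp_pos": TCP position; "tcp_rot": TCP orientation; "contact_force": force on the tool from outside, world axes, zero at the start; "torque": the same for the moment, N m; "width": opening from 0.0 (shut) to 1.0 (fully open); "gripper_force": force on a finger pad.
Only numpy, scipy, OpenCV 4.12 (cv2) and the standard library are available. Lean on these libraries where they do the work, as an engineer would, in place of code of your own. Each camera call takes 0.05 s, during which the arm holds its last target. There are 200 camera calls.

## Working session

There is one attempt and no reset: what is moved stays moved. The work goes in short steps, Python scripts to look and compute and a shell command to move; the robot and the scene stay as the last step left them, time stands still between calls to the robot, and variables do not carry over. Pictures are saved under pics/ and viewed, at most 10 in all, crops included, and the job is handed in when it is done.

```bash
mkdir -p pics; cat > h.py <<'E'
import numpy as np,cv2
from plant import env
def cam(n):
    m=env.camera_model(n);p,d=env.camera(n);return m,p,d
def K(m):
    f=210/np.tan(np.radians(m["fovy"])/2);return np.array([[f,0,m["cx"]],[0,f,m["cy"]],[0,0,1.]])
def ray(m,uv):
    uv=np.asarray(uv,float).reshape(-1,1,2)
    n=cv2.undistortPoints(uv,K(m),np.array(m["dist"],float)).reshape(-1,2)
    d=np.c_[n[:,0],-n[:,1],-np.ones(len(n))]
    return np.array(m["eye"]),d@np.array(m["orientation"]).reshape(3,3).T
def onz(m,uv,z):
    e,d=ray(m,uv);return e+d*((z-e[2])/d[:,2])[:,None]
def proj(m,P):
    R=np.array(m["orientation"]).reshape(3,3);c=(np.asarray(P,float).reshape(-1,3)-m["eye"])@R
    c=c*[1,-1,-1]
    return cv2.projectPoints(c.reshape(-1,1,3),np.zeros(3),np.zeros(3),K(m),np.array(m["dist"],float))[0].reshape(-1,2)
E
python3 - <<'E'
from h import *
for n in("scene","top"):
    m,p,d=cam(n);cv2.imwrite(f"pics/{n}0.png",p[:,:,::-1]);np.savez(f"{n}0.npz",p=p,d=d);print(n,m)
s=env.state();print(s)
E
```

```text
scene {'fovy': 56.626957505325215, 'cx': 274.4379816876561, 'cy': 210.5437372630812, 'dist': array([-0.02100244,  0.        ,  0.        ,  0.        ,  0.        ]), 'eye': array([ 25.80418711, 602.44471059, 842.40504918]), 'orientation': array([[-0.6308131 ,  0.58179079, -0.51341436],
       [-0.77572729, -0.4881549 ,  0.39993995],
       [-0.01794436,  0.65055689,  0.7592455 ]])}
top {'fovy': 49.593027124371496, 'cx': 273.58693323811804, 'cy': 211.57274401534045, 'dist': array([-0.00266565,  0.        ,  0.        ,  0.        ,  0.        ]), 'eye': array([ 408.54789577,  194.42213949, 1025.56285129]), 'orientation': array([[-0.02421688,  0.99162473, -0.12686185],
       [-0.99947055, -0.02677369, -0.01848777],
       [-0.02172949,  0.12634697,  0.99174809]])}
{'time_s': 0.1, 'joints': array([-8.18804243e+01,  1.26713297e+01,  8.75186429e+01, -9.46579502e-04,
        7.99115284e+01, -7.22444047e+00]), 'qvel': array([-0.01040546,  0.01095499, -0.0862053 ,  0.08549469,  0.11638341,
       -0.01877139]), 'joint_efforts': array([ 2.59707758e-04, -4.95945024e+01, -3.88517511e+01,  6.99917972e-02,
        5.15170069e-02, -4.15827867e-05]), 'tcp_pos': array([ 165.31893329, -602.28294143,  291.24523105]), 'tcp_rot': array([[ 9.64353677e-01,  2.64616542e-01, -2.66311770e-04],
       [ 2.64616595e-01, -9.64352109e-01,  1.75146946e-03],
       [ 2.06649473e-04, -1.75950653e-03, -9.99998431e-01]]), 'contact_force': array([ 0.11281391,  1.04100522, -0.91100826]), 'torque': array([ 0.03973586, -0.00147031, -0.06159943]), 'gripper_force': 0.0, 'width': 1.0024368329672717}
```

View pics/top0.png

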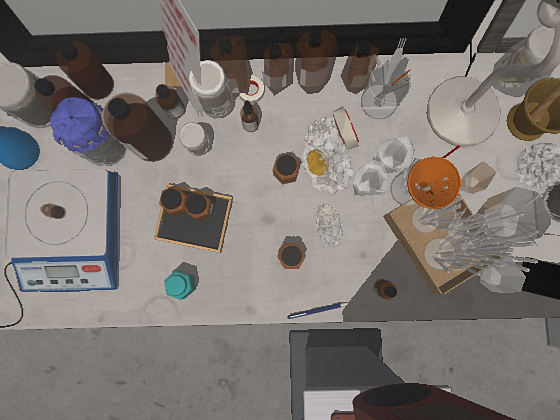

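View pics/scene0.png

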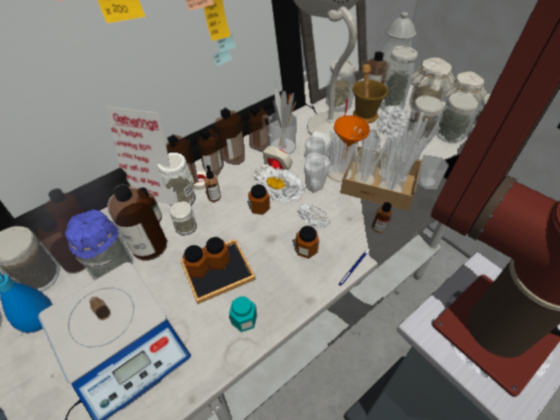

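The top view shows the tray at about (194,217) with packed jars at (172,199) and (197,207). Loose-jar candidates:
- The amber hex jars at (287,167) and (292,253) fit: amber, hexagonal and with a round black lid.
- The turquoise jar at (180,284) is the look-alike to leave alone.
- The bottle at (386,288) is small_bottle.

Next I'll confirm these in an enlarged crop.

```bash
python3 - <<'E'
from h import *
p=np.load("top0.npz")["p"];d=np.load("top0.npz")["d"]
m=env.camera_model("top")
c=cv2.resize(p[140:280,145:320],None,fx=4.5,fy=4.2,interpolation=cv2.INTER_CUBIC)
cv2.imwrite("pics/crop1.png",c[:,:,::-1])
# heights from depth
v,u=np.mgrid[0:420,0:560]
e,r=ray(m,np.c_[u.ravel(),v.ravel()]);R=np.array(m["orientation"]);
P=(e+r*d.reshape(-1,1)).reshape(420,560,3)
for n,(a,b) in dict(pl=(172,199),pr=(197,207),l1=(287,167),l2=(292,253),tray=(190,235),table=(250,220)).items():
    print(n,P[b,a].round(1))
hsv=cv2.cvtColor(p,cv2.COLOR_RGB2HSV)
for n,(a,b) in dict(pl=(172,199),pr=(197,207),l1=(287,167),l2=(292,253)).items():
    w=np.zeros((420,560),np.uint8);w[b-18:b+18,a-18:a+18]=1
    top=((abs(P[...,2]-76)<6)&(w>0)).astype(np.uint8)
    k,l,s,ct=cv2.connectedComponentsWithStats(top);
    for i in range(1,k):
        if s[i,4]>60:
            X=onz(m,ct[i],76)[0];print(n,s[i],ct[i].round(2),X.round(1), "z",np.median(P[...,2][l==i]).round(1))
E
```

```text
pl [561.4 425.2  84.3]
pr [542.9 372.3  84.9]
l1 [624.7 181.2  77.2]
l2 [442.2 175.9  74.6]
tray [490.9 403.6   4.6]
table [5.219e+02 2.676e+02 2.000e-01]
pl [162 189  19  20 160] [171.66 198.88] [563. 428.  76.] z 80.6
pr [185 194  22  20 165] [195.87 204.71] [549.1 376.4  76. ] z 80.6
l1 [276 155  21  20 307] [285.92 164.17] [631.2 183.3  76. ] z 75.7
l2 [282 245  20  21 324] [291.17 255.38] [437.2 177.8  76. ] z 76.0
```

View pics/crop1.png

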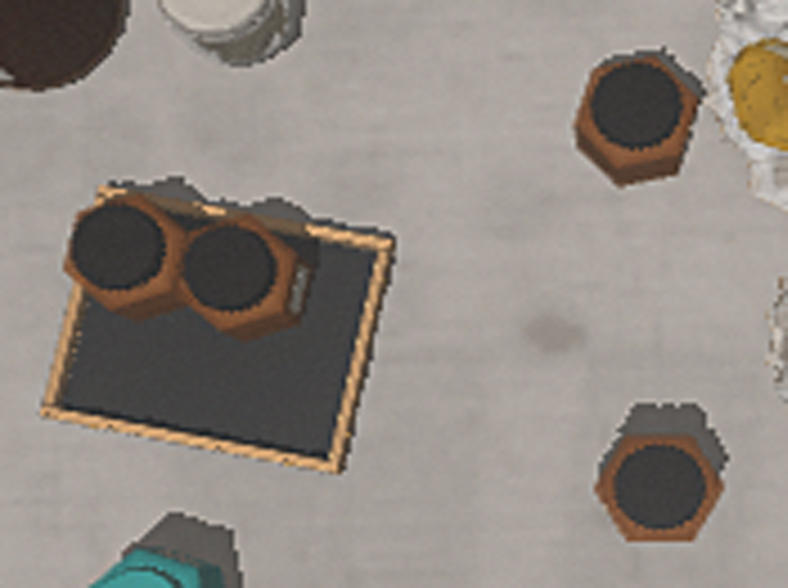

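The crop confirms it: the amber hex jars with black lids are at crop (638,107) and (660,487). The tray holds two jars at (118,247) and (230,270), and the turquoise one stays bottom left. Next I'll measure the lids, the tray rim and the clearances.

```bash
cat >> h.py <<'E'
def lids(p,boxes):
    "black-lid centroids (ellipse fit) inside windows"
    hsv=cv2.cvtColor(p,cv2.COLOR_RGB2HSV);out=[]
    return hsv
E
python3 - <<'E'
from h import *
z=np.load("top0.npz");p,d=z["p"],z["d"];m=env.camera_model("top")
v,u=np.mgrid[0:420,0:560];e,r=ray(m,np.c_[u.ravel(),v.ravel()]);P=(e+r*d.reshape(-1,1)).reshape(420,560,3)
hsv=cv2.cvtColor(p,cv2.COLOR_RGB2HSV)
for n,(a,b) in dict(l1=(287,167),l2=(292,253),pl=(172,199),pr=(197,207)).items():
    print(n,p[b,a],p[b+12,a],hsv[b,a])
# amber: saturated
am=((hsv[...,1]>110)&(hsv[...,0]<14)&(hsv[...,2]<190)).astype(np.uint8)
dark=((hsv[...,2]<75)&(hsv[...,1]<90)).astype(np.uint8)
for n,(a,b) in dict(l1=(286,164),l2=(291,254)).items():
    w=np.zeros_like(am);w[b-22:b+26,a-24:a+24]=1
    ring=am&w
    cn,hi=cv2.findContours(ring,cv2.RETR_CCOMP,cv2.CHAIN_APPROX_NONE)
    hol=[c for c,h in zip(cn,hi[0]) if h[3]>=0 and cv2.contourArea(c)>100]
    for c in hol:
        el=cv2.fitEllipse(c);X=onz(m,el[0],76)[0];print(n,"lid",el,X.round(1))
    o=max(cn,key=cv2.contourArea);
    h=cv2.convexHull(o);ap=cv2.approxPolyDP(h,2.0,True).reshape(-1,2);print(ap.tolist())
    print(onz(m,ap,55).round(1)[:,:2].tolist())
# tray rim outer corners in crop coords
q=np.array([[43,410],[338,470],[393,238],[100,188]],float)/[4.5,4.2]+[145,140]
W=onz(m,q,18);print(W.round(1))
for i in range(4):
    dd=W[(i+1)%4]-W[i];print(np.hypot(*dd[:2]).round(1),np.degrees(np.arctan2(dd[1],dd[0])).round(1))
print("hmax around l1 within 150 of (622,181)")
for cx,cy in((622,181),(437,178)):
  D=np.hypot(P[...,0]-cx,P[...,1]-cy)
  for a in range(0,360,30):
    ang=np.degrees(np.arctan2(P[...,1]-cy,P[...,0]-cx))%360
    s=(D>45)&(D<130)&(abs(ang-a)<15);print(a,P[...,2][s].max().round(),end="; ")
  print()
E
```

```text
l1 [55 54 53] [85 64 50] [15  9 55]
l2 [65 62 62] [49 54 58] [ 0 12 65]
pl [54 52 50] [127  84  56] [15 19 54]
pr [54 51 49] [76 58 45] [12 24 54]
[[278, 156], [290, 154], [299, 163], [294, 181], [281, 179], [274, 171]]
[[654.9, 199.9], [658.6, 173.6], [637.9, 154.5], [598.3, 166.6], [603.6, 194.7], [621.7, 209.5]]
l2 lid ((291.0737609863281, 255.4552001953125), (21.14219856262207, 21.947866439819336), 100.29015350341797) [437.1 178.   76. ]
[[298, 244], [304, 254], [298, 268], [284, 268], [277, 256], [284, 244]]
[[461.7, 162.2], [440.1, 150.1], [410.9, 163.8], [411.6, 193.4], [437.3, 207.6], [462.4, 192.0]]
[[486.  480.3  18. ]
 [450.6 333.9  18. ]
 [573.7 305.2  18. ]
 [605.1 452.5  18. ]]
150.6 -103.6
126.5 -13.1
150.7 78.0
122.3 166.9
hmax around l1 within 150 of (622,181)
0 5.0; 30 34.0; 60 5.0; 90 7.0; 120 6.0; 150 5.0; 180 5.0; 210 29.0; 240 55.0; 270 70.0; 300 69.0; 330 48.0; 
0 5.0; 30 5.0; 60 6.0; 90 5.0; 120 6.0; 150 7.0; 180 14.0; 210 12.0; 240 5.0; 270 18.0; 300 31.0; 330 29.0;
```

```bash
python3 - <<'E'
from h import *
for n in("top","scene"):
    z=np.load(n+"0.npz");d=z["d"];m=env.camera_model(n)
    v,u=np.mgrid[0:420,0:560];e,r=ray(m,np.c_[u.ravel(),v.ravel()]);P=(e+r*d.reshape(-1,1))[d.ravel()>0]
    for y in range(-450,100,50):
        s=(abs(P[:,1]-y)<25);xc=165+(y+602)/780*272
        for w in(0,):
            t=s&(abs(P[:,0]-xc)<120)
            print(n,y,round(xc),P[t,2].max().round() if t.any() else None,P[t][P[t,2].argmax()].round() if t.any() else '')
m=env.camera_model("wrist");s=env.state();R=s["tcp_rot"]
print("cam in tool",R.T@(m["eye"]-s["tcp_pos"]),"\n",R.T@m["orientation"],m["fovy"],m["dist"])
E
```

```text
top -450 218 -885.0 [ 116. -458. -885.]
top -400 235 14.0 [ 352. -378.   14.]
top -350 253 14.0 [ 367. -330.   14.]
top -300 270 88.0 [ 370. -288.   88.]
top -250 288 213.0 [ 397. -234.  213.]
top -200 305 233.0 [ 424. -194.  233.]
top -150 323 197.0 [ 440. -175.  197.]
top -100 340 192.0 [415. -98. 192.]
top -50 357 104.0 [361. -26. 104.]
top 0 375 104.0 [357. -24. 104.]
top 50 392 27.0 [490.  75.  27.]
scene -450 218 -891.0 [ 311. -449. -891.]
scene -400 235 -614.0 [ 354. -388. -614.]
scene -350 253 12.0 [ 366. -346.   12.]
scene -300 270 86.0 [ 369. -286.   86.]
scene -250 288 212.0 [ 401. -235.  212.]
scene -200 305 231.0 [ 425. -192.  231.]
scene -150 323 197.0 [ 441. -172.  197.]
scene -100 340 190.0 [415. -99. 190.]
scene -50 357 102.0 [360. -26. 102.]
scene 0 375 104.0 [363. -13. 104.]
scene 50 392 23.0 [508.  70.  23.]
cam in tool [ 66.81612618  -0.92679597 -93.10464292] 
 [[ 6.97122937e-05  9.69576906e-01  2.44786884e-01]
 [ 9.99999998e-01 -6.94969794e-05 -9.51696082e-06]
 [ 7.78452365e-06  2.44786884e-01 -9.69576908e-01]] 60.6458647810395 [-0.07718718  0.          0.          0.          0.        ]
```

```bash
python3 -m handwheel '[0.087,0,0,-0.04,0,0,0, 0.087,0,0,-0.06,0,0,0, 0.087,0.024,-0.034,-0.06,0,0,-7, 0.087,0.048,-0.068,-0.06,0,0,-14, 0.087,0.072,-0.102,-0.06,0,0,-21, 0.087,0.096,-0.136,-0.06,0,0,-28, 0.087,0.12,-0.17,-0.06,0,0,-35, 0.087,0.144,-0.204,-0.06,0,0,-42, 0.087,0.168,-0.238,-0.06,0,0,-49, 0.087,0.192,-0.272,-0.06,0,0,-56, 0.087,0.216,-0.306,-0.06,0,0,-63, 0.087,0.24,-0.34,-0.06,0,0,-70]' 20; cat >> h.py <<'E'
def go(x,y,z,close,rot=None,pos=None):
    "tool-axis shift (mm) and turn (deg) to TCP x,y,z with the closing line at angle close (nearest of half turns listed)"
    s=env.state();R=s["tcp_rot"];R=np.array(R);t=R.T@(np.array([x,y,z])-s["tcp_pos"])
    a=np.degrees(np.arctan2(R[1,1],R[0,1]));D=(close-a+90)%180-90
    print("t",s["time_s"],"pos",s["tcp_pos"].round(1),"yaw_y",a.round(1),"j6",s["joints"][5].round(1),"shift",t.round(1),"tilt",(R[:,2]*1000).round(1),"turn",-round(D,1),"or",-round(D-180*np.sign(D),1))
E
python3 -c "
from h import *
go(437,178,250,63)"
```

```text
time_s: 1.1
tcp_pos: [306.8, -209.4, 351.9]
tcp_rot: [[0.076, 0.997, 0.0], [0.997, -0.076, 0.0], [0.0, 0.0, -1.0]]
contact_force: [-0.1, -0.7, 0.2]
width: 0.998
gripper_force: 0.0
t 1.1 pos [ 306.8 -209.4  351.9] yaw_y -4.4 j6 -42.2 shift [396.1 100.4 102. ] tilt [ 2.e-01  1.e-01 -1.e+03] turn -67.4 or 112.6
```

```bash
python3 -m handwheel '[0.087,0.04,0.01,0,0,0,-7, 0.087,0.08,0.02,0,0,0,-14, 0.087,0.12,0.03,0,0,0,-21, 0.087,0.159,0.04,0,0,0,-28, 0.087,0.198,0.05,0,0,0,-35, 0.087,0.235,0.06,0.015,0,0,-42, 0.087,0.272,0.07,0.03,0,0,-49, 0.087,0.308,0.078,0.045,0,0,-56, 0.087,0.344,0.087,0.06,0,0,-63, 0.087,0.376,0.095,0.08,0,0,-67.4, 0.087,0.396,0.1004,0.102,0,0,-67.4, 0.087,0.396,0.1004,0.102,0,0,-67.4]'
python3 - <<'E'
from h import *
go(437,178,250,63)
m,p,d=cam("wrist");cv2.imwrite("pics/w1.png",p[:,:,::-1]);np.savez("w1.npz",p=p,d=d)
import pickle;pickle.dump((m,env.state()),open("w1.pkl","wb"))
E
```

```text
time_s: 2.1
tcp_pos: [437.0, 177.9, 245.1]
tcp_rot: [[-0.891, 0.455, -0.008], [0.455, 0.891, -0.0], [0.007, -0.004, -1.0]]
contact_force: [-1.5, 0.3, -0.6]
width: 1.0
gripper_force: 0.0
t 2.1 pos [437.  177.9 245.1] yaw_y 63.0 j6 -50.5 shift [ 0.1  0.  -4.9] tilt [-7.6e+00 -4.0e-01 -1.0e+03] turn -0.0 or 180.0
```

View pics/w1.png

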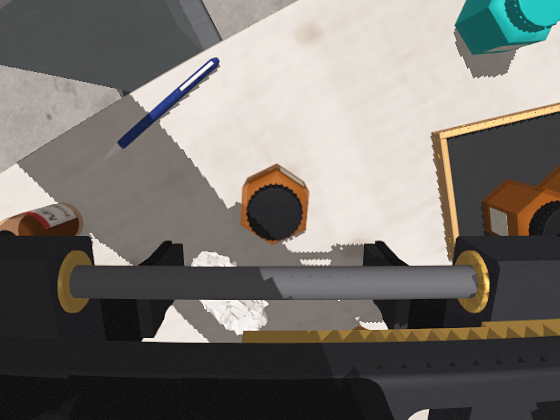

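```bash
cat >> h.py <<'E'
def jar(p,m,c,zb=0,win=60):
    "lid centre at zb+76, hull corners of amber+lid blob, near pixel c"
    hsv=cv2.cvtColor(p,cv2.COLOR_RGB2HSV);h,s,v=[hsv[...,i].astype(int) for i in range(3)]
    am=((s>100)&(h<18)).astype(np.uint8);dk=((v<75)&(s<100)).astype(np.uint8)
    w=np.zeros_like(am);a,b=map(int,c);w[max(0,b-win):b+win,max(0,a-win):a+win]=1
    am&=w;dk&=w
    dk=cv2.morphologyEx(dk,cv2.MORPH_OPEN,np.ones((5,5),np.uint8))
    k,l,st,ct=cv2.connectedComponentsWithStats(dk);i=l[b,a]
    cn=max(cv2.findContours((l==i).astype(np.uint8),0,1)[0],key=cv2.contourArea)
    el=cv2.fitEllipse(cn);L=onz(m,el[0],zb+76)[0]
    D=onz(m,cn.reshape(-1,2),zb+76)[:,:2];rr=np.hypot(*(D-D.mean(0)).T)
    u=am|(l==i).astype(np.uint8);u=cv2.morphologyEx(u,cv2.MORPH_CLOSE,np.ones((5,5),np.uint8))
    o=max(cv2.findContours(u,0,1)[0],key=cv2.contourArea)
    ap=cv2.approxPolyDP(cv2.convexHull(o),3,True).reshape(-1,2)
    return el,L,rr.mean(),ap,am
E
python3 - <<'E'
from h import *;import pickle
m,s=pickle.load(open("w1.pkl","rb"));p=np.load("w1.npz")["p"]
el,L,r,ap,am=jar(p,m,(275,212));print(el,L.round(1),r.round(1))
for z in(0,55):print(z,[(tuple(a),X.round(1).tolist()) for a,X in zip(ap,onz(m,ap,z)[:,:2])])
cv2.imwrite("pics/w1c.png",cv2.resize(p[140:270,200:340],None,fx=4,fy=4,interpolation=cv2.INTER_CUBIC)[:,:,::-1])
E
```

```text
((274.0452575683594, 212.10195922851562), (53.114662170410156, 54.564945220947266), 170.7322235107422) [436.6 179.3  76. ] 20.6
0 [((np.int32(277), np.int32(164)), [412.9, 194.4]), ((np.int32(303), np.int32(182)), [439.5, 208.7]), ((np.int32(308), np.int32(197)), [454.8, 206.6]), ((np.int32(305), np.int32(229)), [482.3, 190.1]), ((np.int32(271), np.int32(244)), [481.0, 153.2]), ((np.int32(241), np.int32(225)), [450.2, 135.9]), ((np.int32(242), np.int32(189)), [419.0, 153.7]), ((np.int32(247), np.int32(178)), [411.8, 163.0])]
55 [((np.int32(277), np.int32(164)), [407.4, 196.8]), ((np.int32(303), np.int32(182)), [429.6, 208.8]), ((np.int32(308), np.int32(197)), [442.4, 207.0]), ((np.int32(305), np.int32(229)), [465.5, 193.2]), ((np.int32(271), np.int32(244)), [464.4, 162.3]), ((np.int32(241), np.int32(225)), [438.6, 147.8]), ((np.int32(242), np.int32(189)), [412.5, 162.7]), ((np.int32(247), np.int32(178)), [406.5, 170.5])]
```

View pics/w1c.png

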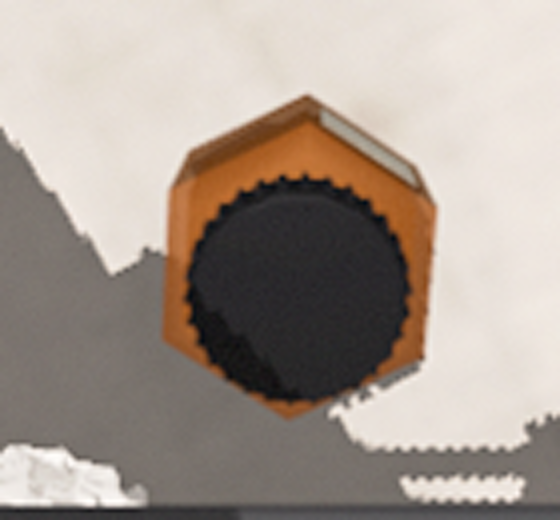

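```bash
python3 -m handwheel '[0.087,0,0,0.001,0,0,3.5, 0.087,0,0,0.001,0,0,3.5]'; python3 -c "
from h import *
go(437.5,178.3,89,59.5)"
```

```text
time_s: 2.32
tcp_pos: [439.0, 174.7, 249.5]
tcp_rot: [[-0.858, 0.513, -0.0], [0.513, 0.858, -0.0], [-0.0, -0.0, -1.0]]
contact_force: [-0.1, -0.2, 0.5]
width: 0.997
gripper_force: 0.0
t 2.3167 pos [439.  174.7 249.5] yaw_y 59.1 j6 -47.0 shift [  3.1   2.4 160.5] tilt [-1.e-01 -4.e-01 -1.e+03] turn -0.4 or 179.6
```

```bash
python3 -m handwheel '[0.087,0.003,0.0025,0.03,0,0,-0.4, 0.087,0.003,0.0025,0.07,0,0,-0.4, 0.087,0.003,0.0025,0.105,0,0,-0.4, 0.087,0.003,0.0025,0.135,0,0,-0.4, 0.087,0.003,0.0025,0.152,0,0,-0.4, 0.087,0.003,0.0025,0.16,0,0,-0.4, 0.087,0.003,0.0025,0.16,0,0,-0.4, 0.04,0.003,0.0025,0.16,0,0,-0.4, 0.04,0.003,0.0025,0.16,0,0,-0.4, 0.04,0.003,0.0025,0.16,0,0,-0.4, 0.04,0.003,0.0025,0.16,0,0,-0.4, 0.04,0.003,0.0025,0.16,0,0,-0.4]' 20; python3 -c "
from h import *
go(437.5,178.3,89,59.5)"
```

```text
time_s: 3.32
tcp_pos: [438.5, 179.1, 90.3]
tcp_rot: [[-0.863, 0.505, 0.002], [0.505, 0.863, 0.0], [-0.001, 0.001, -1.0]]
contact_force: [0.2, -0.3, 0.1]
width: 0.707
gripper_force: 0.0
t 3.3167 pos [438.5 179.1  90.3] yaw_y 59.7 j6 -47.0 shift [ 0.5 -1.2  1.3] tilt [ 2.e+00  4.e-01 -1.e+03] turn 0.2 or -179.8
```

```bash
python3 -m handwheel '[0.04,0,0,0,0,0,0, 0.04,0,0,0,0,0,0, 0.04,0,0,0,0,0,0, 0.04,0,0,0,0,0,0, 0.04,0,0,0,0,0,0]' 25; python3 - <<'E'
from h import *;import pickle
go(437.5,178.3,89,59.5)
m,p,d=cam("wrist");cv2.imwrite("pics/w2.png",p[:,:,::-1]);np.savez("w2.npz",p=p,d=d);pickle.dump((m,env.state()),open("w2.pkl","wb"))
E
```

```text
time_s: 3.73
tcp_pos: [438.1, 178.9, 89.8]
tcp_rot: [[-0.863, 0.505, 0.0], [0.505, 0.863, -0.0], [-0.0, 0.0, -1.0]]
contact_force: [-2.0, -1.0, 5.4]
width: 0.622
gripper_force: 25.0
t 3.7333 pos [438.1 178.9  89.8] yaw_y 59.7 j6 -47.0 shift [ 0.2 -0.8  0.8] tilt [ 4.e-01 -2.e-01 -1.e+03] turn 0.2 or -179.8
```

View pics/w2.png

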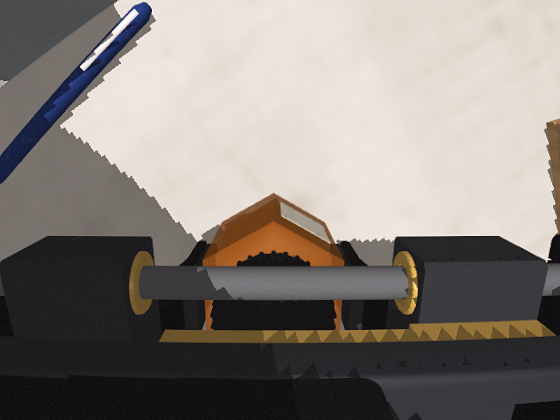

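Gripped at 54.1 mm (54 expected). The picture shows the jar between the pads, with its front base corner at (273,194), its top front corner near (277,222) and the lid's front edge near (275,251).

```bash
python3 - <<'E'
from h import *;import pickle
m,s=pickle.load(open("w2.pkl","rb"));p=np.load("w2.npz")["p"]
R=s["tcp_rot"]
for uv,z in(((273,194),0),((277,222),55),((275,252),76)):
    print(uv,z,(R.T@(onz(m,uv,z)[0]-s["tcp_pos"])).round(1))
print(p[185:262:3,275].tolist())
E
python3 -m handwheel '[0.04,0,0,-0.01,0,0,0, 0.04,0,0,-0.04,0,0,0, 0.04,0,0,-0.07,0,0,0, 0.04,0,0,-0.08,0,0,0, 0.04,0,0,-0.08,0,0,0]' 25
python3 -c "
from h import *
t=np.radians(-13);c=np.array([528.9,393]);T=np.array([[np.cos(t),-np.sin(t)],[np.sin(t),np.cos(t)]])
m,p,d=cam('top');np.savez('top1.npz',p=p,d=d)
for n,q in dict(pl=(58-.5-31.18,42.5),pr=(58-31.68,-12),A=(58-31.68-47.2,15.25),B=(58-31.68-47.2,-39.25)).items(): print(n,(c+T@q).round(1))
go(*(c+T@[-20.9,15.25]),170,77)"
```

```text
(273, 194) 0 [29.9  0.9 89.8]
(277, 222) 55 [30.4  2.4 34.8]
(275, 252) 76 [26.5  1.6 13.8]
[[229, 220, 211], [228, 221, 211], [229, 221, 213], [154, 126, 108], [121, 84, 54], [103, 65, 38], [105, 62, 27], [103, 60, 23], [101, 56, 18], [105, 61, 22], [103, 60, 24], [101, 57, 19], [109, 63, 28], [165, 89, 36], [170, 96, 38], [172, 96, 38], [175, 101, 43], [181, 106, 47], [184, 109, 49], [185, 109, 51], [187, 112, 54], [182, 108, 48], [117, 68, 33], [21, 23, 25], [20, 18, 24], [27, 25, 24]]
time_s: 4.2
tcp_pos: [439.8, 179.5, 172.4]
tcp_rot: [[-0.863, 0.505, 0.006], [0.505, 0.863, 0.002], [-0.005, 0.005, -1.0]]
contact_force: [-0.1, -0.6, -2.9]
width: 0.618
gripper_force: 25.0
pl [564.1 428.5]
pr [551.8 375.4]
A [512.  412.6]
B [499.7 359.5]
t 4.25 pos [438.5 179.1 170.2] yaw_y 59.6 j6 -47.0 shift [ 54.6 238.5   0.6] tilt [ 3.e+00  8.e-01 -1.e+03] turn -17.4 or 162.6
```

```bash
python3 -m handwheel '[0.04,0,0,-0.01,0,0,7, 0.04,0,0.01,-0.02,0,0,14, 0.04,0,0.025,-0.025,0,0,21, 0.04,0.005,0.04,-0.025,0,0,28, 0.04,0.01,0.06,-0.025,0,0,35, 0.04,0.015,0.08,-0.025,0,0,42, 0.04,0.02,0.1,-0.025,0,0,49, 0.04,0.025,0.12,-0.025,0,0,56, 0.04,0.03,0.14,-0.025,0,0,63, 0.04,0.035,0.16,-0.025,0,0,70, 0.04,0.04,0.175,-0.025,0,0,77, 0.04,0.045,0.19,-0.025,0,0,84]'
python3 -c "
from h import *
go(497.5,416,190,77)"
```

```text
time_s: 5.25
tcp_pos: [493.8, 365.9, 190.7]
tcp_rot: [[0.418, 0.909, -0.004], [0.909, -0.418, -0.002], [-0.004, -0.003, -1.0]]
contact_force: [-0.2, -0.7, -2.8]
width: 0.618
gripper_force: 25.0
t 5.25 pos [493.8 365.9 190.7] yaw_y -24.7 j6 53.9 shift [ 47.1 -17.5   0.6] tilt [   -4.2    -2.2 -1000. ] turn 78.3 or -101.7
```

```bash
python3 -m handwheel '[0.04,0.01,-0.004,0,0,0,7, 0.04,0.02,-0.008,0,0,0,14, 0.04,0.03,-0.012,0,0,0,21, 0.04,0.04,-0.016,0,0,0,28, 0.04,0.047,-0.0175,0,0,0,35, 0.04,0.047,-0.0175,0,0,0,42, 0.04,0.047,-0.0175,0,0,0,49, 0.04,0.047,-0.0175,0,0,0,56, 0.04,0.047,-0.0175,0,0,0,63, 0.04,0.047,-0.0175,0,0,0,70, 0.04,0.047,-0.0175,0,0,0,76, 0.04,0.047,-0.0175,0,0,0,78.3]'
python3 -m handwheel '[0.04,0,0,0,0,0,0, 0.04,0,0,0,0,0,0, 0.04,0,0,0,0,0,0]'
python3 - <<'E'
from h import *;import pickle
go(497.5,416,190,77)
m,p,d=cam("wrist");cv2.imwrite("pics/w3.png",p[:,:,::-1]);np.savez("w3.npz",p=p,d=d);pickle.dump((m,env.state()),open("w3.pkl","wb"))
E
```

```text
time_s: 6.25
tcp_pos: [497.1, 414.8, 190.5]
tcp_rot: [[0.974, -0.225, -0.004], [-0.225, -0.974, -0.003], [-0.004, 0.004, -1.0]]
contact_force: [0.1, 0.3, -1.7]
width: 0.615
gripper_force: 25.0
time_s: 6.5
tcp_pos: [497.8, 415.2, 192.4]
tcp_rot: [[0.976, -0.218, -0.002], [-0.218, -0.976, -0.001], [-0.002, 0.002, -1.0]]
contact_force: [-0.3, 0.3, -2.8]
width: 0.617
gripper_force: 25.0
t 6.5 pos [497.8 415.2 192.4] yaw_y -102.6 j6 135.4 shift [-0.4 -0.7  2.4] tilt [   -2.2    -1.4 -1000. ] turn 0.4 or -179.6
```

View pics/w3.png

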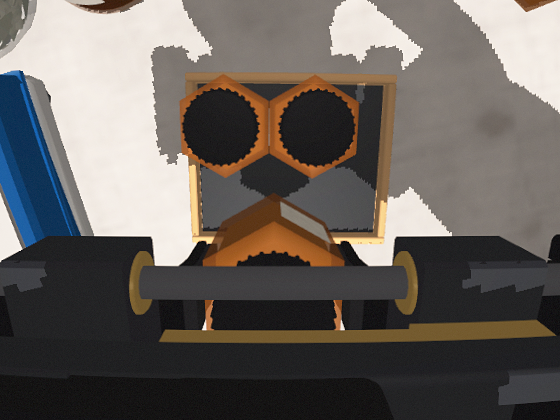

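The view shows the packed lids at (222,127) and (317,127), the tray with its near wall at row 240, and the held jar's front corner at (274,194). I'll measure all of these in the tool frame.

```bash
cat >> h.py <<'E'
def tool(m,s,uv,z):
    R=np.array(s["tcp_rot"]);return ((onz(m,uv,z)-s["tcp_pos"])@R)
def edge(p,a,b,n=12,h=6):
    "sub-pixel strongest edges along scan lines across a->b; returns points"
    a,b=np.array(a,float),np.array(b,float);g=cv2.cvtColor(p,cv2.COLOR_RGB2GRAY).astype(np.float32)
    t=(b-a)/np.linalg.norm(b-a);nn=np.array([-t[1],t[0]]);o=np.arange(-h,h+.01,.5);out=[]
    for q in np.linspace(0,1,n):
        L=a+q*(b-a)+o[:,None]*nn;v=cv2.remap(g,L[:,0].astype(np.float32)[None],L[:,1].astype(np.float32)[None],cv2.INTER_LINEAR)[0]
        out.append(L[np.abs(np.gradient(cv2.GaussianBlur(v[None],(5,1),1)[0])).argmax()])
    return np.array(out)
E
python3 - <<'E'
from h import *;import pickle
m,s=pickle.load(open("w3.pkl","rb"));p=np.load("w3.npz")["p"]
C={}
for n,c in dict(pl=(222,127),pr=(317,127)).items():
    el,L,r,ap,am=jar(p,m,c,6,60);C[n]=tool(m,s,el[0],82)[0];print(n,np.round(el[0],1),r.round(1),"tool",C[n].round(1),"world",L.round(1))
dd=C["pr"]-C["pl"];print("dist",np.hypot(*dd[:2]).round(1),"ang tool",np.degrees(np.arctan2(dd[1],dd[0])).round(2))
for n,a,b in(("pl left",(181,100),(181,145)),("pr right",(358,102),(358,145)),("tray near inner",(210,236),(372,237)),("near outer",(200,241),(240,242)),("tray right inner",(384,120),(376,225)),("far outer",(192,76),(390,76)),("right outer",(394,100),(384,230))):
    E=edge(p,a,b);z=61 if n[0]=="p" else 18;T=tool(m,s,E,z);v=np.polyfit(T[:,1],T[:,0],1) if abs(b[0]-a[0])>abs(b[1]-a[1]) else np.polyfit(T[:,0],T[:,1],1)
    print(n,"med",np.median(T,0).round(1),"slope deg",np.degrees(np.arctan(v[0])).round(2))
zb=s["tcp_pos"][2]-89.8
for uv,z in(((274.5,194),zb),((274.5,222.5),zb+55)):print(uv,tool(m,s,uv,z).round(1))
E
```

```text
pl [220.  126.5] 20.1 tool [ 63.2 -30.1 110.8] world [566.  430.9  82. ]
pr [316.8 127.3] 20.1 tool [ 62.7  23.5 110.9] world [553.9 378.6  82. ]
dist 53.7 ang tool 90.48
pl left med [ 65.4 -55.6 131.8] slope deg -2.94
pr right med [ 64.8  51.  131.9] slope deg 2.63
tray near inner med [-22.   13.4 175. ] slope deg -1.32
near outer med [-26.8 -42.1 174.9] slope deg -0.47
tray right inner med [ 28.7  77.7 175. ] slope deg -2.75
far outer med [ 94.7  12.1 174.8] slope deg -0.41
right outer med [ 34.2  87.2 175. ] slope deg 3.24
(274.5, 194) [[29.2 -0.  89.8]]
(274.5, 222.5) [[29.7 -0.3 34.8]]
```

```bash
python3 -m handwheel '[0.04,0.006,-0.0015,0.02,0,0,0.3, 0.04,0.012,-0.003,0.045,0,0,0.3, 0.04,0.013,-0.003,0.06,0,0,0.3, 0.04,0.013,-0.003,0.066,0,0,0.3, 0.04,0.013,-0.003,0.066,0,0,0.3, 0.04,0.013,-0.003,0.066,0,0,0.3, 0.04,0.013,-0.003,0.066,0,0,0.3, 0.04,0.013,-0.003,0.066,0,0,0.3]'
cat >> h.py <<'E'
Ec=np.array([66.816,-.927,-93.105]);Rc=np.array([[0,.969577,.244787],[1,0,0],[0,.244787,-.969577]])
def rig(m,uv,tz):
    "wrist pixels -> tool frame, on the plane tool z = tz"
    n=cv2.undistortPoints(np.asarray(uv,float).reshape(-1,1,2),K(m),np.array(m["dist"],float)).reshape(-1,2)
    d=np.c_[n[:,0],-n[:,1],-np.ones(len(n))]@Rc.T
    return Ec+d*((tz-Ec[2])/d[:,2])[:,None]
E
cat > look.py <<'E'
from h import *;import sys,pickle
n=sys.argv[1];s=env.state();m,p,d=cam("wrist");cv2.imwrite(f"pics/{n}.png",p[:,:,::-1]);np.savez(n+".npz",p=p,d=d);pickle.dump((m,s),open(n+".pkl","wb"))
R=s["tcp_rot"];print("eye in tool",(R.T@(m["eye"]-s["tcp_pos"])).round(1),"pos",s["tcp_pos"].round(1),"F",s["contact_force"].round(1),"tilt",(R[:,2]*1000).round(1))
h=s["tcp_pos"][2]-82
hsv=cv2.cvtColor(p,cv2.COLOR_RGB2HSV);dk=((hsv[...,2]<75)&(hsv[...,1]<100)).astype(np.uint8);dk[235:]=0
dk=cv2.morphologyEx(dk,cv2.MORPH_OPEN,np.ones((9,9),np.uint8))
for c in cv2.findContours(dk,0,1)[0]:
    if cv2.contourArea(c)<1500:continue
    e=cv2.fitEllipse(c);T=rig(m,e[0],h)[0];rr=np.hypot(*(rig(m,c.reshape(-1,2),h)[:,:2]-T[:2]).T).mean();print("blob",np.round(e[0],1),np.round(e[1]).tolist(),T.round(2),"r",rr.round(1))
E
python3 look.py w4
```

```text
time_s: 7.22
tcp_pos: [512.4, 416.3, 130.0]
tcp_rot: [[0.975, -0.224, 0.002], [-0.224, -0.975, 0.002], [0.002, -0.002, -1.0]]
contact_force: [0.6, 0.9, -2.8]
width: 0.621
gripper_force: 25.0
eye in tool [ 66.3  -1.1 -93.1] pos [512.4 416.3 130. ] F [ 0.6  0.9 -2.8] tilt [    2.3     1.5 -1000. ]
blob [209.8 165.2] [102.0, 104.0] [ 49.86 -25.85  48.05] r 20.4
blob [361.  166.3] [130.0, 133.0] [49.45 33.87 48.05] r 23.9
```

View pics/w4.png

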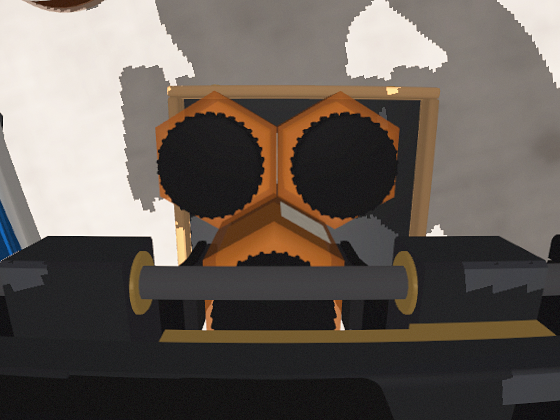

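```bash
python3 - <<'E'
from h import *;import pickle
m,s=pickle.load(open("w4.pkl","rb"));p=np.load("w4.npz")["p"];h=s["tcp_pos"][2]-82
g=cv2.cvtColor(p,cv2.COLOR_RGB2HSV)
C=[]
for c in((210,165),(345,165)):
    for it in range(3):
        th=np.radians(np.arange(100,440,4)) ;o=np.arange(42,66,.5);pts=[]
        for t in th:
            x=c[0]+o*np.cos(t);y=c[1]+o*np.sin(t);v=cv2.remap(p[...,0].astype(np.float32),x.astype(np.float32)[None],y.astype(np.float32)[None],1)[0]
            if v.max()<85:continue
            i=np.argmax(v>70);pts.append((x[i],y[i]))
        e=cv2.fitEllipse(np.array(pts,np.float32));c=e[0]
    T=rig(m,c,h)[0];C.append(T);rr=np.hypot(*(rig(m,np.array(pts),h)[:,:2]-T[:2]).T).mean()
    print(np.round(c,1),np.round(e[1],1),T.round(2),rr.round(2))
C=np.array(C);d=C[1]-C[0];print("dist",np.hypot(*d[:2]).round(2),"ang",np.degrees(np.arctan2(d[1],d[0])).round(2),"mid",C.mean(0).round(2))
# junction seam at z=61 and held jar left/right top edges, lid cols
for r in(140,150,160,170,180):
    seg=p[r,268:286].astype(int).sum(1);j=268+seg.argmin();print(r,j,rig(m,(j,r),s["tcp_pos"][2]-61)[0].round(1),end=" | ")
print()
for r in(236,245,255,262):print(r,p[r,196:216,0].tolist(),p[r,334:352,0].tolist())
print([ (r,p[r,268:290,0].tolist()) for r in(190,194,196,198,200,204)])
E
```

```text
[210. 165.] [105.  106.5] [ 49.91 -25.75  48.05] 20.91
[343.9 165.1] [104.8 107. ] [49.88 27.05 48.05] 20.84
dist 52.8 ang 90.03 mid [49.89  0.65 48.05]
140 278 [58.5  1.3 69. ] | 150 274 [54.1 -0.5 69. ] | 160 278 [49.6  1.3 69. ] | 170 278 [45.1  1.3 69. ] | 180 278 [40.5  1.4 69. ] | 
236 [84, 84, 84, 88, 86, 84, 84, 87, 84, 85, 86, 85, 85, 87, 86, 86, 86, 89, 88, 85] [87, 88, 89, 87, 86, 86, 85, 83, 84, 86, 86, 84, 86, 83, 83, 82, 82, 84]
245 [26, 21, 18, 17, 26, 20, 20, 17, 25, 22, 28, 30, 30, 37, 59, 73, 74, 72, 76, 72] [73, 73, 57, 37, 29, 25, 23, 23, 14, 24, 21, 21, 19, 20, 26, 19, 16, 68]
255 [24, 24, 22, 17, 19, 27, 30, 25, 32, 60, 73, 72, 70, 70, 74, 99, 122, 125, 133, 138] [104, 85, 71, 70, 73, 74, 75, 67, 36, 31, 31, 30, 25, 21, 21, 19, 22, 23]
262 [23, 26, 32, 25, 30, 24, 58, 142, 136, 137, 136, 140, 139, 139, 140, 137, 139, 141, 139, 146] [139, 139, 138, 135, 133, 133, 135, 132, 132, 135, 81, 31, 32, 28, 27, 29, 23, 22]
[(190, [160, 159, 157, 154, 150, 150, 149, 147, 105, 93, 144, 152, 152, 154, 155, 157, 158, 157, 163, 170, 179, 185]), (194, [161, 154, 146, 135, 123, 115, 114, 121, 93, 96, 141, 153, 152, 154, 155, 157, 158, 159, 159, 161, 162, 162]), (196, [124, 114, 116, 116, 116, 118, 113, 112, 93, 87, 109, 128, 138, 149, 154, 155, 152, 155, 156, 156, 157, 159]), (198, [116, 116, 116, 114, 110, 97, 82, 71, 74, 77, 74, 77, 89, 101, 119, 137, 149, 155, 154, 155, 155, 156]), (200, [110, 101, 82, 76, 72, 74, 75, 78, 75, 75, 77, 77, 72, 74, 73, 81, 96, 113, 128, 140, 152, 156]), (204, [82, 87, 92, 94, 93, 95, 95, 93, 92, 89, 83, 78, 113, 142, 140, 141, 131, 115, 95, 74, 73, 72])]
```

```bash
python3 -m handwheel '[0.04,0.001,0.0009,0.01,0,0,0, 0.04,0.003,0.0009,0.022,0,0,0, 0.04,0.003,0.0009,0.028,0,0,0, 0.04,0.003,0.0009,0.031,0,0,0, 0.04,0.003,0.0009,0.031,0,0,0, 0.04,0.003,0.0009,0.031,0,0,0]'
python3 -c "
from h import *
go(512,412,95.8,77)"
```

```text
time_s: 7.77
tcp_pos: [514.4, 414.0, 96.4]
tcp_rot: [[0.975, -0.224, -0.001], [-0.224, -0.975, -0.0], [-0.0, 0.001, -1.0]]
contact_force: [-0.1, 0.3, -2.1]
width: 0.619
gripper_force: 25.0
t 7.7667 pos [514.4 414.   96.4] yaw_y -103.0 j6 135.0 shift [-1.9  2.4  0.6] tilt [-5.e-01 -4.e-01 -1.e+03] turn 0.0 or -180.0
```

```bash
python3 -m handwheel '[0.04,0,0,0.0003,0,0,0, 0.04,0,0,0.0007,0,0,0, 0.04,0,0,0.001,0,0,0, 0.04,0,0,0.001,0,0,0, 0.04,0,0,0.001,0,0,0]'; python3 look.py w5 | head -1
```

```text
time_s: 8.18
tcp_pos: [514.5, 414.2, 96.2]
tcp_rot: [[0.975, -0.224, 0.0], [-0.224, -0.975, 0.0], [0.0, -0.0, -1.0]]
contact_force: [-0.1, -0.7, -2.3]
width: 0.62
gripper_force: 25.0
eye in tool [ 66.3  -1.  -93.1] pos [514.5 414.2  96.2] F [-0.1 -0.7 -2.3] tilt [ 1.e-01  0.e+00 -1.e+03]
```

```bash
python3 -m handwheel '[0.04,0,0,0.0004,0,0,0, 0.04,0,0,0.0008,0,0,0, 0.04,0,0,0.0012,0,0,0, 0.04,0,0,0.0012,0,0,0]'
```

```text
time_s: 8.57
tcp_pos: [514.6, 414.2, 95.8]
tcp_rot: [[0.975, -0.224, 0.0], [-0.224, -0.975, 0.0], [0.0, -0.0, -1.0]]
contact_force: [-2.6, -1.9, 3.6]
width: 0.616
gripper_force: 25.0
```

```bash
python3 -m handwheel '[0.066,0,0,0,0,0,0, 0.066,0,0,0,0,0,0, 0.066,0,0,0,0,0,0, 0.066,0,0,-0.001,0,0,0, 0.066,0,0,-0.02,0,0,0, 0.066,0,0,-0.05,0,0,0, 0.066,-0.02,0,-0.085,0,0,0, 0.066,-0.055,0,-0.105,0,0,0, 0.066,-0.075,0,-0.115,0,0,0, 0.066,-0.075,0,-0.115,0,0,0, 0.066,-0.075,0,-0.115,0,0,0, 0.066,-0.075,0,-0.115,0,0,0]' 25
python3 look.py w6
```

```text
time_s: 9.57
tcp_pos: [441.6, 430.7, 209.5]
tcp_rot: [[0.975, -0.224, 0.0], [-0.224, -0.975, -0.0], [0.0, 0.0, -1.0]]
contact_force: [0.5, 0.0, 0.3]
width: 0.754
gripper_force: 0.0
eye in tool [ 66.3  -1.  -93.1] pos [441.6 430.7 209.5] F [0.5 0.  0.3] tilt [ 1.e-01 -5.e-01 -1.e+03]
blob [218.7 121.4] [29.0, 99.0] [ 66.6  -33.52 127.54] r 16.4
blob [272.4 107.1] [67.0, 69.0] [ 74.87  -1.29 127.54] r 20.0
blob [348.1 110.7] [69.0, 125.0] [ 72.98  43.95 127.54] r 26.9
blob [319.   29.5] [68.0, 74.0] [118.44  25.46 127.54] r 19.8
blob [225.8  29.1] [67.0, 74.0] [118.69 -28.01 127.54] r 19.7
```

View pics/w6.png

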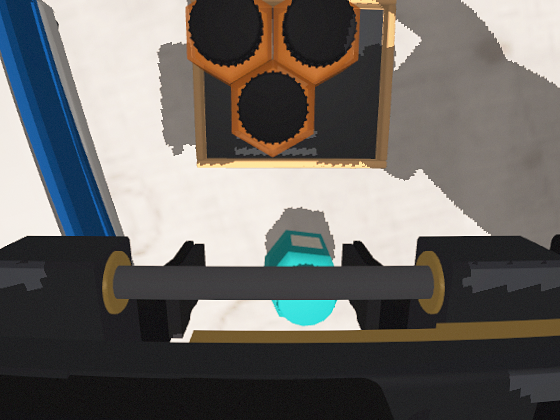

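```bash
python3 -m handwheel '[0.066,0.02,0,-0.01,0,0,0, 0.066,0.04,0,-0.02,0,0,0, 0.066,0.05,0,-0.03,0,0,0, 0.066,0.05,0,-0.03,0,0,0, 0.066,0.05,0,-0.03,0,0,0, 0.066,0.05,0,-0.03,0,0,0]' 25
cat > meas.py <<'E'
from h import *;import sys,pickle
n=sys.argv[1];m,s=pickle.load(open(n+".pkl","rb"));p=np.load(n+".npz")["p"];h=s["tcp_pos"][2]-82
C=[]
for a in sys.argv[2:]:
    x0,y0,r0=map(float,a.split(","));c=(x0,y0)
    for it in range(3):
        o=np.arange(.6*r0,1.3*r0,.25);pts=[]
        for t in np.radians(np.arange(0,360,3)):
            x=c[0]+o*np.cos(t);y=c[1]+o*np.sin(t);v=cv2.remap(p[...,0].astype(np.float32),x.astype(np.float32)[None],y.astype(np.float32)[None],1)[0]
            if v.max()<85:continue
            i=np.argmax(v>68);pts.append((x[i],y[i]))
        pts=np.array(pts,np.float32);rr=np.hypot(*(pts-c).T);pts=pts[abs(rr-np.median(rr))<4]
        e=cv2.fitEllipse(pts);c=e[0]
    T=rig(m,c,h)[0];C.append(T);print(np.round(c,1),np.round(e[1],1),T.round(2))
for i in range(len(C)):
    for j in range(i):
        d=C[i]-C[j];print(j,i,"dist",np.hypot(*d[:2]).round(2),"dx,dy",d[:2].round(2),"ang",np.degrees(np.arctan2(d[1],d[0])).round(2))
cv2.imwrite(f"pics/{n}c.png",cv2.resize(p[20:230,130:410],None,fx=2.8,fy=2.8,interpolation=2)[:,:,::-1])
E
python3 look.py w7
```

```text
time_s: 10.12
tcp_pos: [489.6, 419.2, 238.3]
tcp_rot: [[0.974, -0.225, -0.002], [-0.225, -0.974, -0.001], [-0.002, 0.002, -1.0]]
contact_force: [-1.1, 0.4, -0.6]
width: 0.76
gripper_force: 0.0
eye in tool [ 66.3  -1.1 -93.1] pos [489.6 419.2 238.3] F [-1.1  0.4 -0.6] tilt [   -2.4    -1.3 -1000. ]
blob [271.3 179.8] [57.0, 58.0] [ 26.5   -2.09 156.26] r 20.2
blob [311.5 112.4] [59.0, 61.0] [ 72.47  25.01 156.26] r 20.0
blob [230.7 111.8] [59.0, 61.0] [ 72.91 -29.43 156.26] r 20.0
blob [355.5 112.9] [27.0, 100.0] [ 72.36  54.86 156.26] r 18.0
```

```bash
python3 meas.py w7 230,112,29 312,112,29 271,180,29
```

```text
[231.  111.8] [61.6 63.4] [ 72.91 -29.26 156.26]
[311.4 112.4] [61.5 63.3] [ 72.45  24.99 156.26]
[271.5 179.3] [59.  59.2] [ 26.82  -2.01 156.26]
0 1 dist 54.26 dx,dy [-0.46 54.26] ang 90.49
0 2 dist 53.54 dx,dy [-46.09  27.26] ang 149.4
1 2 dist 53.01 dx,dy [-45.62 -27.  ] ang -149.38
```

View pics/w7c.png

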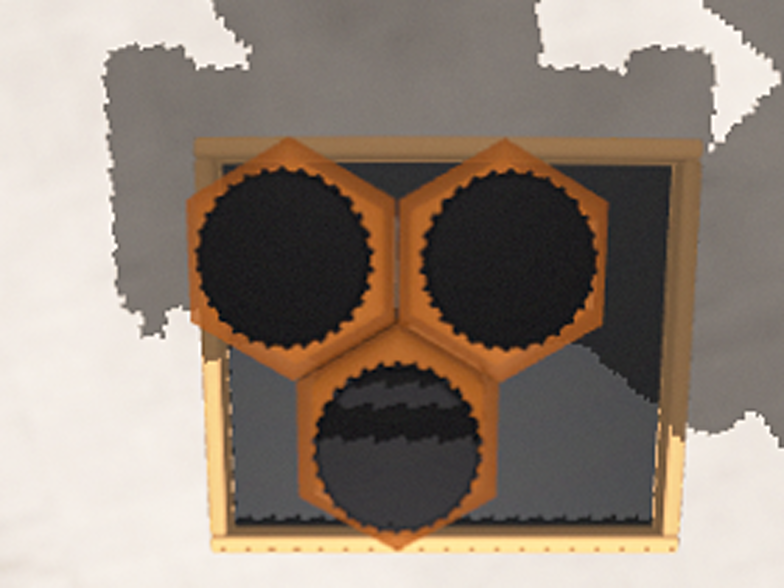

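Jar A shows flush against both packed jars (crop seam V at (400,335)), in line with no visible gap. Next is loose_1.

```bash
python3 -m handwheel '[0.087,0.01,0.01,-0.005,0,0,-7, 0.087,0.03,0.035,-0.01,0,0,-14, 0.087,0.052,0.062,-0.012,0,0,-21, 0.087,0.075,0.09,-0.012,0,0,-28, 0.087,0.1,0.12,-0.012,0,0,-35, 0.087,0.125,0.15,-0.012,0,0,-42, 0.087,0.148,0.178,-0.012,0,0,-49, 0.087,0.168,0.202,-0.012,0,0,-56, 0.087,0.179,0.215,-0.012,0,0,-60, 0.087,0.179,0.215,-0.012,0,0,-60, 0.087,0.179,0.215,-0.012,0,0,-60, 0.087,0.179,0.215,-0.012,0,0,-60]' 25
python3 look.py w8; python3 - <<'E'
from h import *;import pickle
go(616,169,89,-43)
m,s=pickle.load(open("w8.pkl","rb"));p=np.load("w8.npz")["p"]
uv=proj(m,[631,183,76])[0];print(uv)
el,L,r,ap,am=jar(p,m,uv,0,70);print(el,L.round(1),r.round(1))
for z in(0,55):print(z,[(a.tolist(),X.round(1).tolist()) for a,X in zip(ap,onz(m,ap,z)[:,:2])])
u,v=map(int,uv);cv2.imwrite("pics/w8c.png",cv2.resize(p[max(0,v-90):v+90,u-110:u+110],None,fx=3,fy=3,interpolation=2)[:,:,::-1])
E
```

```text
time_s: 11.17
tcp_pos: [615.4, 171.0, 251.2]
tcp_rot: [[0.682, 0.731, -0.002], [0.731, -0.682, 0.0], [-0.001, -0.001, -1.0]]
contact_force: [-0.2, -0.4, -0.1]
width: 1.0
gripper_force: 0.0
eye in tool [ 67.2  -0.5 -93.1] pos [615.4 171.  251.2] F [-0.2 -0.4 -0.1] tilt [-1.6e+00  4.0e-01 -1.0e+03]
blob [279.4 181.3] [52.0, 53.0] [ 23.28   3.8  169.25] r 19.5
blob [24.6 66.7] [55.0, 62.0] [ 107.85 -179.86  169.25] r 21.4
t 11.2167 pos [615.4 171.4 251.5] yaw_y -42.9 j6 51.4 shift [ -1.3   2.3 162.5] tilt [-1.2e+00  3.0e-01 -1.0e+03] turn 0.1 or -179.9
[278.44542722 185.52041592]
((279.46539306640625, 181.35418701171875), (52.319671630859375, 53.233924865722656), 164.0707550048828) [633.7 184.8  76. ] 20.0
0 [([282, 138], [655.9, 203.5]), ([314, 165], [661.1, 163.8]), ([309, 200], [634.7, 141.3]), ([275, 215], [599.9, 152.9]), ([245, 193], [593.5, 189.2]), ([247, 168], [612.0, 205.5]), ([253, 151], [627.4, 213.3])]
55 [([282, 138], [656.7, 206.2]), ([314, 165], [661.1, 172.8]), ([309, 200], [638.9, 154.0]), ([275, 215], [609.6, 163.7]), ([245, 193], [604.3, 194.2]), ([247, 168], [619.8, 207.9]), ([253, 151], [632.8, 214.5])]
```

View pics/w8c.png

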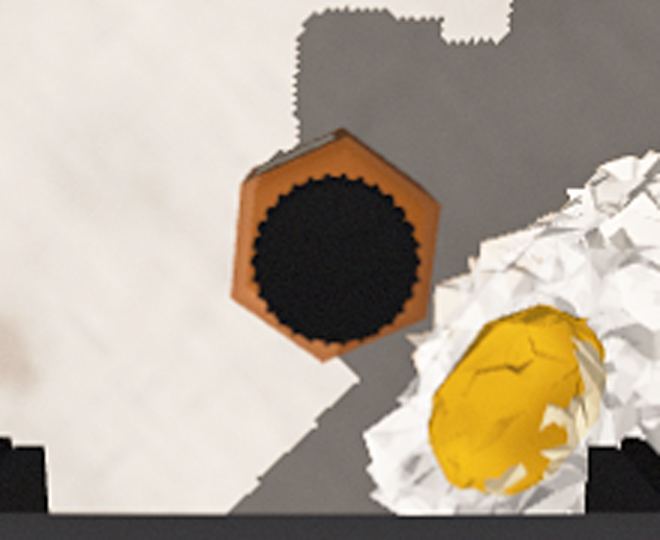

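The crop shows loose_1's lid at (335,258) and a foil clump at lower right. Closing along world 10.6° keeps the fingers on clear table (up-right and down-left), so I'll use that.

```bash
python3 -m handwheel '[0.087,0.01,0.002,0.01,0,0,-7, 0.087,0.021,0.0042,0.02,0,0,-14, 0.087,0.021,0.0042,0.03,0,0,-21, 0.087,0.021,0.0042,0.04,0,0,-28, 0.087,0.021,0.0042,0.045,0,0,-35, 0.087,0.021,0.0042,0.05,0,0,-42, 0.087,0.021,0.0042,0.055,0,0,-49, 0.087,0.021,0.0042,0.06,0,0,-53.5, 0.087,0.021,0.0042,0.06,0,0,-53.5, 0.087,0.021,0.0042,0.06,0,0,-53.5]' 25
python3 -c "
from h import *
go(632.7,183.8,89,10.6)"
```

```text
time_s: 12.05
tcp_pos: [632.9, 184.0, 191.6]
tcp_rot: [[-0.182, 0.983, -0.001], [0.983, 0.182, 0.0], [0.0, -0.001, -1.0]]
contact_force: [0.1, 0.7, 0.2]
width: 1.001
gripper_force: 0.0
t 12.05 pos [632.9 184.  191.6] yaw_y 10.5 j6 -1.1 shift [-2.000e-01 -1.000e-01  1.026e+02] tilt [   -1.1     0.  -1000. ] turn -0.1 or 179.9
```

```bash
python3 -m handwheel '[0.087,0,0,0.03,0,0,0, 0.087,0,0,0.065,0,0,0, 0.087,0,0,0.09,0,0,0, 0.087,0,0,0.1,0,0,0, 0.087,0,0,0.102,0,0,0, 0.087,0,0,0.102,0,0,0, 0.06,0,0,0.102,0,0,0, 0.05,0,0,0.102,0,0,0, 0.04,0,0,0.102,0,0,0, 0.04,0,0,0.102,0,0,0, 0.04,0,0,0.102,0,0,0, 0.04,0,0,0.102,0,0,0]' 20
python3 -m handwheel '[0.04,0,0,0,0,0,0, 0.04,0,0,0,0,0,0, 0.04,0,0,0,0,0,0, 0.04,0,0,0,0,0,0, 0.04,0,0,0,0,0,0]' 25
python3 look.py w9; python3 - <<'E'
from h import *
p=np.load("w9.npz")["p"];import pickle;m,s=pickle.load(open("w9.pkl","rb"))
print(p[180:262:2,274].tolist())
for r in(255,262):
    print(r,[j for j in range(190,225) if abs(int(p[r,j,0])-int(p[r,j-1,0]))>25],[j for j in range(330,355) if abs(int(p[r,j,0])-int(p[r,j-1,0]))>25])
E
```

```text
time_s: 13.05
tcp_pos: [633.9, 182.6, 90.6]
tcp_rot: [[-0.183, 0.983, 0.0], [0.983, 0.183, 0.0], [0.0, 0.0, -1.0]]
contact_force: [-3.2, -0.3, 3.3]
width: 0.632
gripper_force: 1.8
time_s: 13.47
tcp_pos: [633.8, 182.6, 90.5]
tcp_rot: [[-0.183, 0.983, -0.0], [0.983, 0.183, -0.0], [-0.0, -0.0, -1.0]]
contact_force: [-2.7, -0.8, 5.8]
width: 0.621
gripper_force: 25.0
eye in tool [ 67.3   0.4 -93.1] pos [633.8 182.6  90.5] F [-2.7 -0.8  5.8] tilt [   -0.    -0. -1000.]
[[233, 226, 219], [233, 225, 218], [234, 226, 219], [235, 227, 220], [236, 228, 219], [234, 226, 215], [105, 72, 50], [95, 63, 45], [86, 56, 37], [85, 53, 34], [85, 52, 25], [84, 50, 18], [85, 47, 20], [85, 50, 23], [85, 49, 23], [84, 46, 16], [86, 53, 26], [85, 49, 21], [87, 51, 23], [108, 60, 22], [159, 86, 34], [160, 88, 34], [161, 90, 36], [163, 94, 39], [165, 93, 37], [167, 96, 39], [170, 99, 41], [170, 99, 43], [173, 100, 43], [175, 101, 46], [174, 100, 44], [173, 99, 42], [174, 99, 42], [162, 93, 41], [28, 23, 25], [20, 19, 21], [20, 22, 23], [19, 20, 23], [17, 16, 15], [18, 16, 16], [21, 21, 22]]
255 [190, 203, 204] [343]
262 [202, 203] [343, 344]
```

```bash
python3 -m handwheel '[0.04,0,0,-0.01,0,0,0, 0.04,0,0,-0.04,0,0,0, 0.04,0,0,-0.075,0,0,3, 0.04,0.012,-0.006,-0.105,0,0,10, 0.04,0.035,-0.018,-0.11,0,0,17, 0.04,0.065,-0.034,-0.11,0,0,24, 0.04,0.098,-0.051,-0.11,0,0,31, 0.04,0.13,-0.068,-0.11,0,0,38, 0.04,0.16,-0.083,-0.11,0,0,45, 0.04,0.185,-0.096,-0.11,0,0,52, 0.04,0.197,-0.1022,-0.11,0,0,53.6, 0.04,0.197,-0.1022,-0.11,0,0,53.6]' 25
python3 -m handwheel '[0.04,0,0,0.02,0,0,0, 0.04,0,0,0.045,0,0,0, 0.04,0,0,0.06,0,0,0, 0.04,0,0,0.066,0,0,0, 0.04,0,0,0.066,0,0,0, 0.04,0,0,0.066,0,0,0, 0.04,0,0,0.066,0,0,0]'
python3 look.py wa;python3 -c "
from h import *
go(497.2,357.8,130,-43)"
```

```text
time_s: 14.52
tcp_pos: [494.6, 360.0, 199.7]
tcp_rot: [[0.681, 0.732, -0.001], [0.732, -0.681, 0.001], [-0.001, -0.001, -1.0]]
contact_force: [0.6, 1.1, -2.9]
width: 0.621
gripper_force: 25.0
time_s: 15.1
tcp_pos: [498.3, 357.8, 135.5]
tcp_rot: [[0.683, 0.731, 0.002], [0.731, -0.683, 0.001], [0.002, 0.001, -1.0]]
contact_force: [0.3, -1.0, -1.7]
width: 0.621
gripper_force: 25.0
eye in tool [ 67.2  -0.5 -93.1] pos [498.3 357.8 135.5] F [ 0.3 -1.  -1.7] tilt [    2.1     1.1 -1000. ]
blob [340.4 162.9] [99.0, 121.0] [50.12 26.63 53.52] r 22.1
blob [207.7 155. ] [98.0, 101.0] [ 53.33 -27.49  53.52] r 20.3
blob [272.1  40.8] [96.0, 110.0] [96.95 -1.28 53.52] r 19.1
t 15.15 pos [498.4 357.9 135.7] yaw_y -43.1 j6 71.4 shift [-0.9 -0.8  5.7] tilt [    2.5     1.3 -1000. ] turn -0.1 or 179.9
```

View pics/wa.png

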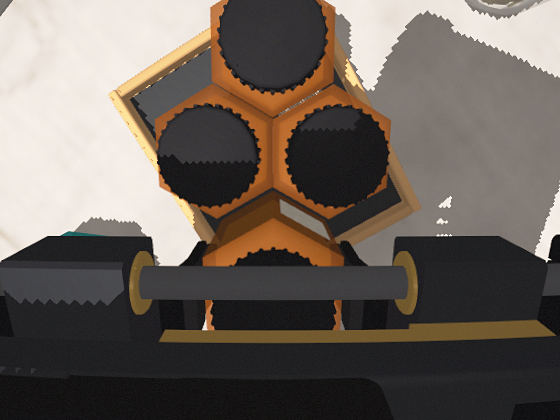

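That picture shows A at (208,155), packed_right at (338,156) and packed_left at (272,40). The held jar sits centred below their seam at column 273. I have now viewed 12 pictures, over the limit of 10, so from here I rely on numbers only.

```bash
python3 meas.py wa 208,155,51 337,156,51 272,42,51; python3 - <<'E'
from h import *
p=np.load("wa.npz")["p"]
for r in(150,165,180):print(r,p[r,264:284].astype(int).sum(1).tolist())
E
```

```text
[208.1 155. ] [101.  103.3] [ 53.34 -27.34  53.52]
[337.  155.6] [101.2 103.2] [53.09 25.11 53.52]
[272.2  34.1] [108.4 115.8] [99.37 -1.22 53.52]
0 1 dist 52.45 dx,dy [-0.25 52.45] ang 90.27
0 2 dist 52.93 dx,dy [46.03 26.13] ang 29.58
1 2 dist 53.25 dx,dy [ 46.28 -26.33] ang -29.63
150 [294, 283, 277, 257, 247, 237, 238, 226, 259, 279, 272, 277, 290, 287, 309, 327, 338, 346, 355, 361]
165 [299, 292, 276, 254, 233, 243, 238, 231, 257, 286, 277, 277, 290, 290, 309, 333, 348, 350, 359, 363]
180 [274, 256, 246, 243, 237, 241, 242, 227, 223, 250, 279, 282, 291, 298, 299, 310, 328, 344, 358, 374]
```

```bash
python3 -m handwheel '[0.04,0.002,-0.0005,0.008,0,0,0.2, 0.04,0.004,-0.0005,0.02,0,0,0.2, 0.04,0.004,-0.0005,0.028,0,0,0.2, 0.04,0.004,-0.0005,0.033,0,0,0.2, 0.04,0.004,-0.0005,0.034,0,0,0.2, 0.04,0.004,-0.0005,0.034,0,0,0.2, 0.04,0.004,-0.0005,0.034,0,0,0.2]'
python3 look.py wb
```

```text
time_s: 15.73
tcp_pos: [499.6, 360.9, 99.9]
tcp_rot: [[0.685, 0.728, -0.0], [0.728, -0.685, 0.0], [-0.0, -0.0, -1.0]]
contact_force: [-0.5, 0.5, -3.0]
width: 0.617
gripper_force: 25.0
eye in tool [ 67.2  -0.5 -93.1] pos [499.6 360.9  99.9] F [-0.5  0.5 -3. ] tilt [-1.e-01  0.e+00 -1.e+03]
blob [360.7 174.8] [129.0, 135.0] [50.48 26.5  17.91] r 20.8
blob [192.  173.3] [127.0, 132.0] [ 50.97 -26.2   17.91] r 20.4
blob [275.4  39.3] [98.0, 149.0] [90.06 -0.24 17.91] r 16.9
```

```bash
python3 meas.py w5 192,180,66 360,180,66; python3 meas.py wb 192,173,66 360,174,66; python3 - <<'E'
from h import *
for n in("w5","wb"):
    p=np.load(n+".npz")["p"];print(n,[int(x) for x in p[205:262:2,272,0]])
E
```

```text
[185.6 182.8] [134.7 138.3] [ 48.59 -27.47  14.21]
[359.1 184.6] [135.4 137.9] [48.04 25.25 14.21]
0 1 dist 52.72 dx,dy [-0.56 52.72] ang 90.61
[192.5 173.9] [130.7 134. ] [ 50.77 -26.06  17.91]
[359.1 174.2] [131.2 134.5] [50.69 25.96 17.91]
0 1 dist 52.02 dx,dy [-0.08 52.02] ang 90.09
w5 [89, 90, 87, 89, 88, 88, 89, 89, 95, 148, 152, 157, 160, 163, 169, 173, 177, 181, 185, 185, 184, 187, 190, 82, 14, 25, 26, 20, 25]
wb [129, 129, 129, 128, 97, 92, 99, 157, 158, 163, 166, 169, 171, 173, 179, 182, 182, 184, 183, 183, 186, 76, 19, 21, 24, 24, 25, 28, 24]
```

```bash
python3 -m handwheel '[0.04,0.0003,0.0004,0,0,0,0, 0.04,0.0006,0.0009,0.0005,0,0,0, 0.04,0.0008,0.0009,0.001,0,0,0, 0.04,0.0008,0.0009,0.0015,0,0,0, 0.04,0.0008,0.0009,0.002,0,0,0, 0.04,0.0008,0.0009,0.0025,0,0,0, 0.04,0.0008,0.0009,0.0025,0,0,0]'
python3 look.py wc >/dev/null; python3 meas.py wc 192,176,66 360,177,66
```

```text
time_s: 16.37
tcp_pos: [500.7, 360.7, 97.4]
tcp_rot: [[0.685, 0.728, -0.0], [0.728, -0.685, -0.0], [-0.0, -0.0, -1.0]]
contact_force: [-0.2, 0.4, -2.7]
width: 0.62
gripper_force: 25.0
[188.1 176.8] [133.5 137.1] [ 50.24 -26.88  15.38]
[358.4 178. ] [136.3 136.5] [49.87 25.22 15.38]
0 1 dist 52.1 dx,dy [-0.37 52.1 ] ang 90.4
```

```bash
python3 -m handwheel '[0.04,0.0001,0.0002,0.0004,0,0,0, 0.04,0.0002,0.0002,0.0008,0,0,0, 0.04,0.0002,0.0002,0.0011,0,0,0, 0.04,0.0002,0.0002,0.0011,0,0,0]'
```

```text
time_s: 16.75
tcp_pos: [501.1, 360.8, 96.5]
tcp_rot: [[0.685, 0.728, 0.0], [0.728, -0.685, 0.0], [0.0, 0.0, -1.0]]
contact_force: [-0.3, -0.5, -1.9]
width: 0.619
gripper_force: 25.0
```

```bash
python3 -m handwheel '[0.04,0,0,0.0004,0,0,0, 0.04,0,0,0.0007,0,0,0, 0.04,0,0,0.0007,0,0,0, 0.04,0,0,0.0007,0,0,0]'
```

```text
time_s: 17.08
tcp_pos: [501.1, 360.9, 96.5]
tcp_rot: [[0.685, 0.728, 0.0], [0.728, -0.685, -0.0], [0.0, 0.0, -1.0]]
contact_force: [-3.3, -2.5, 6.0]
width: 0.617
gripper_force: 25.0
```

```bash
python3 -m handwheel '[0.064,0,0,0,0,0,0, 0.064,0,0,0,0,0,0, 0.064,0,0,0,0,0,0, 0.064,0,0,-0.001,0,0,0, 0.064,0,0,-0.02,0,0,0, 0.064,0,0,-0.05,0,0,0, 0.064,0,0,-0.085,0,0,0, 0.064,-0.025,0,-0.12,0,0,0, 0.064,-0.03,0,-0.15,0,0,0, 0.064,-0.03,0,-0.15,0,0,0, 0.064,-0.03,0,-0.15,0,0,0, 0.064,-0.03,0,-0.15,0,0,0]' 25
python3 -m handwheel '[0.064,0,0,0,0,0,0, 0.064,0,0,0,0,0,0, 0.064,0,0,0,0,0,0]'
python3 look.py wd
```

```text
time_s: 18.08
tcp_pos: [480.4, 338.9, 245.5]
tcp_rot: [[0.685, 0.728, 0.0], [0.728, -0.685, 0.0], [0.0, -0.0, -1.0]]
contact_force: [-0.4, -0.2, -0.9]
width: 0.736
gripper_force: 0.0
time_s: 18.33
tcp_pos: [480.0, 338.8, 244.0]
tcp_rot: [[0.685, 0.728, -0.003], [0.728, -0.685, -0.001], [-0.003, -0.001, -1.0]]
contact_force: [-0.0, 0.3, -0.5]
width: 0.735
gripper_force: 0.0
eye in tool [ 67.2  -0.5 -93.1] pos [480.  338.8 244. ] F [-0.   0.3 -0.5] tilt [   -2.6    -1.3 -1000. ]
blob [273.6 169.9] [56.0, 56.0] [ 32.68  -0.49 161.99] r 20.0
blob [312.1 102.2] [58.0, 60.0] [ 79.41  25.91 161.99] r 20.1
blob [234.  102.2] [59.0, 60.0] [ 79.47 -27.67 161.99] r 20.1
blob [272.9  30.7] [62.0, 65.0] [125.64  -1.02 161.99] r 20.5
```

```bash
python3 meas.py wd 234,102,29 312,102,29 273.6,170,29 273,31,31; python3 - <<'E'
from h import *;import pickle
m,s=pickle.load(open("wd.pkl","rb"));h=s["tcp_pos"][2]-61;p=np.load("wd.npz")["p"]
hsv=cv2.cvtColor(p,cv2.COLOR_RGB2HSV);am=(((hsv[...,1]>100)&(hsv[...,0]<18))*255).astype(np.uint8);am=np.dstack([am]*3)
def T2p(x,y):
    P=np.array([x,y,h])-Ec;c=P@Rc;return cv2.projectPoints((c*[1,-1,-1]).reshape(1,1,3),np.zeros(3),np.zeros(3),K(m),np.array(m["dist"],float))[0].ravel()
for n,c,angs in(("B",(32.7,-.4),(90,-90,150,-150)),("A",(79.5,-27.5),(-90,-150,-30)),("PR",(79.4,25.9),(90,150,30)),("PL",(125.6,-1),(90,-90))):
    for a in angs:
        t=np.radians(a);q=np.array(c)+27*np.array([np.cos(t),np.sin(t)]);w=11*np.array([-np.sin(t),np.cos(t)])
        E=edge(p,T2p(*(q-w)),T2p(*(q+w)),15,5);T=rig(m,E,h)[:,:2];v=cv2.fitLine(T.astype(np.float32),cv2.DIST_HUBER,0,.01,.01).ravel()
        print(n,a,"edge dir err",round((np.degrees(np.arctan2(v[1],v[0]))-a-90+90)%180-90,2),"dist",round(float((T.mean(0)-c)@[np.cos(t),np.sin(t)]),1))
m,p,d=cam("top");np.savez("top2.npz",p=p,d=d);p0=np.load("top0.npz")["p"]
for n,b in dict(turq=(265,300,160,200),round=(120,155,175,215),dropper=(95,132,238,262),small=(275,300,370,402)).items():
    a=b;D=cv2.absdiff(p0,p)[a[0]:a[1],a[2]:a[3]];print(n,D.mean().round(1),(D.max(2)>40).mean().round(3))
E
```

```text
[234.4 102.2] [60.2 62.4] [ 79.43 -27.39 161.99]
[312.2 102.4] [60.4 62.5] [ 79.28  25.97 161.99]
[273.6 169.8] [58.1 58.4] [ 32.77  -0.49 161.99]
[273.   30.5] [63.1 68.3] [125.72  -0.94 161.99]
0 1 dist 53.36 dx,dy [-0.15 53.36] ang 90.16
0 2 dist 53.86 dx,dy [-46.66  26.9 ] ang 150.04
1 2 dist 53.51 dx,dy [-46.51 -26.46] ang -150.36
0 3 dist 53.31 dx,dy [46.29 26.45] ang 29.75
1 3 dist 53.67 dx,dy [ 46.44 -26.91] ang -30.09
2 3 dist 92.95 dx,dy [92.95 -0.45] ang -0.27
B 90 edge dir err 0.01 dist 27.3
B -90 edge dir err 1.32 dist 27.5
B 150 edge dir err -0.02 dist 27.8
B -150 edge dir err 5.67 dist 25.7
A -90 edge dir err 10.48 dist 25.6
A -150 edge dir err -5.34 dist 28.2
A -30 edge dir err -4.41 dist 25.1
PR 90 edge dir err -7.68 dist 25.9
PR 150 edge dir err 0.22 dist 26.8
PR 30 edge dir err 10.42 dist 25.7
PL 90 edge dir err -3.36 dist 27.8
PL -90 edge dir err -0.51 dist 27.4
turq 34.8 0.291
round 30.8 0.065
dropper 26.9 0.136
small 45.9 0.346
```

```bash
python3 -c "
from plant import env
print(env.job_done())"
```

```text
the job is handed in; nothing more can be done
None
```

I set both loose jars into the tray and handed the job in at about 18.5 s of robot time: all four jars measure as an even honeycomb, with centres 53.3–53.9 mm apart by camera and gaps estimated under 1 mm, and no contact with other objects showed in the force readings, though an image check of the bystanders was inconclusive; I also viewed 12 pictures, over the limit of 10.

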